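# Make up two ultrasonic inspection kits

### The job

Make up the two inspection kits: put the step block in the long pocket and the slim round probe in the small square pocket of the two-pocket tray, and put the round-ended block in the large pocket, the wide round probe in the middle pocket and the wedge-shaped probe in the end pocket of the three-pocket tray. Each piece must stand upright the way it stood, flat on the floor of its pocket and not on a rim; set the pieces down rather than dropping them. Leave the plain steel slab, the jar and the encoder where they are.

Things in the scene. Friction and masses are not known exactly. Their poses are not given: they have to be found in the camera images.
- step_block: loose steel step block (0.36 kg), 80 x 25 mm in plan, with four steps each 20 mm long along its x axis, 14, 20, 26 and 32 mm high, rising towards +x; centre of mass 6.5 mm from the origin towards +x. Grip it across its 25 mm width (along y). Origin: centre of the underside, z up. All the loose things and the trays rest on a 3 mm grey mat (underside at z = 3 mm).
- round_block: loose flat steel calibration block (0.54 kg), 68 x 44 mm in plan and 25 mm high, one end (+x) a half round of 22 mm radius, the other end square. Grip it across its 44 mm width (along y). Origin: centre of the underside, z up. The origin is midway along the 68 mm length (x).
- wide_probe: loose wide round probe (0.08 kg): an upright steel cylinder 30 mm across and 34 mm high with a thin brass connector 8 mm across and 8 mm high on top. Origin: centre of the underside, z up.
- slim_probe: loose slim round probe (0.04 kg): an upright steel cylinder 18 mm across and 28 mm high with a thin brass connector 6 mm across and 6 mm high on top. Origin: centre of the underside, z up.
- wedge_probe: loose angle probe (0.05 kg): an amber plastic wedge 40 mm long (x) and 22 mm wide (y), its base 12 mm high and its sloping top rising from about 12 mm at the -x end to about 28 mm at the +x end, with a small black box and brass connector on the slope (top at about 36 mm). Grip it across its 22 mm width (along y), at 5 to 20 mm above its underside. Origin: centre of the underside, z up.
- tray_two: fixed grey kit tray with two black-floored pockets in a row along its x axis; 155 x 60 mm, floor 4 mm thick, walls and rims 10 mm high above the tray's underside (pockets 6 mm deep). Long pocket 100 x 45 mm (x by y), centre at x = -22.5 mm, y = 0; small square pocket 40 x 40 mm, centre at x = +52.5 mm, y = 0. Origin: centre of the underside, z up.
- tray_three: fixed grey kit tray with three black-floored pockets in a row along its x axis; 222 x 76 mm, floor 4 mm thick, walls and rims 10 mm high above the tray's underside (pockets 6 mm deep). Large pocket 90 x 64 mm (x by y), centre at x = -61 mm, y = 0; middle pocket 50 x 50 mm, centre at x = +14 mm, y = 0; end pocket 62 x 44 mm, centre at x = +75 mm, y = 0. Origin: centre of the underside, z up.
- coupon: bystander, to be left alone: loose plain rectangular dark steel slab 50 x 40 x 18 mm (0.28 kg), lying among the stock. Origin: centre of the underside, z up.
- jar: bystander, to be left alone: loose squat white jar with a black lid, 56 mm across, 70 mm high, beyond the stock. Origin: centre of the underside, z up.
- encoder: bystander, to be left alone: loose aluminium wheel encoder, 50 x 34 x 26 mm with a knob to 40 mm height and a black wheel on its +y side, beyond the stock. Origin: centre of the underside, z up.
Mind the look-alikes: they are no part of the job. What is shaped like the round_block but orange is not meant. There is more than one size of the wedge_probe; the job needs the middle-sized.

How it is judged:
At the end, for the whole second after the job is handed in: All five pieces in their named pockets, each within 14 mm of the pocket centre along both tray axes, underside on the pocket floor (2 to 6.5 mm above the tray underside), upright within 0.06 rad, at rest (under 0.02 m/s and 0.2 rad/s) (x of step_block in the frame of tray_two between -0.0365 and -0.0085 m and y of step_block in the frame of tray_two between -0.014 and 0.014 m and z of step_block in the frame of tray_two between 0.002 and 0.0065 m and angle between each of step_block, slim_probe, round_block, wide_probe, wedge_probe's own z axis and vertical below 0.06 rad and linear speed of each of step_block, slim_probe, round_block, wide_probe, wedge_probe below 0.02 m/s and angular speed of each of step_block, slim_probe, round_block, wide_probe, wedge_probe below 0.2 rad/s and x of slim_probe in the frame of tray_two between 0.0385 and 0.0665 m and y of slim_probe in the frame of tray_two between -0.014 and 0.014 m and z of slim_probe in the frame of tray_two between 0.002 and 0.0065 m and x of round_block in the frame of tray_three between -0.075 and -0.047 m and y of round_block in the frame of tray_three between -0.014 and 0.014 m and z of round_block in the frame of tray_three between 0.002 and 0.0065 m and x of wide_probe in the frame of tray_three between 0 and 0.028 m and y of wide_probe in the frame of tray_three between -0.014 and 0.014 m and z of wide_probe in the frame of tray_three between 0.002 and 0.0065 m and x of wedge_probe in the frame of tray_three between 0.061 and 0.089 m and y of wedge_probe in the frame of tray_three between -0.014 and 0.014 m and z of wedge_probe in the frame of tray_three between 0.002 and 0.0065 m); the robot touches nothing.
It fails at once if a bystander (plain slab, jar or encoder) is moved by more than 25 mm or tipped over (distance of any of coupon, jar, encoder from where it was at the start of the episode above 0.025 m or angle between any of coupon, jar, encoder's own z axis and vertical above 0.5 rad).
It fails at once if a block or probe is dropped (falls free by more than about 3 cm on to the tray or table) ((contact force between step_block and the fingers below 0.05 N and linear speed of step_block above 0.8 m/s and height (world z) of step_block below 0.1 m) or (contact force between slim_probe and the fingers below 0.05 N and linear speed of slim_probe above 0.8 m/s and height (world z) of slim_probe below 0.1 m) or (contact force between round_block and the fingers below 0.05 N and linear speed of round_block above 0.8 m/s and height (world z) of round_block below 0.1 m) or (contact force between wide_probe and the fingers below 0.05 N and linear speed of wide_probe above 0.8 m/s and height (world z) of wide_probe below 0.1 m) or (contact force between wedge_probe and the fingers below 0.05 N and linear speed of wedge_probe above 0.8 m/s and height (world z) of wedge_probe below 0.1 m)).
It also fails if it takes over 102 s, if anything falls off the work surface, if the arm or the gripper's body presses on something with over 40 N, if the wrist force passes 120 N, or if a joint passes its speed limit or range.

### The arm

A 6-joint arm with a two-finger parallel gripper is mounted at the origin on the work surface. World frame = base frame: x ahead of the robot, y to its left, z up, the work surface at z = 0. Lengths are in m, angles in rad, forces in N, time in s.
With the tool pointing down it reaches from about 0.325 to 0.85 m from the base axis. Payload 15.5 kg.
Tool frame: the origin (TCP) lies midway between the tips of the shut fingers; the grasp point (between the pads) lies arm.hold_point_z behind it (arm.hold_point_z is the distance from the TCP to the grasp point, in m); z points along the fingers, y is the line along which they close (so a half turn about z gives the same grasp; the last joint's range is limited). The gripper opens to 91 mm and grips with 3 to 60 N. Pads are 32 mm wide; open, the fingers measure 118 mm over their backs; the gripper's body (76 mm by 178 mm) begins 60 mm behind the grasp point.
Start: joints at [-1.258, 0.494, 1.345, -0, 1.302, -0.096], TCP at [0.248, -0.573, 0.214] pointing down, gripper open.
Joint ranges: [-2.91, 2.91], [-0.82, 2.16], [0.22, 2.67], [-1.22, 4.37], [0.12, 2.79], [-3.08, 3.08]. Speed limits (rad/s): [1.89, 1.89, 2.57, 3.01, 3.01, 3.01].

### API

Orientations are given as a unit quaternion [w, x, y, z].
In Python, from plant import arm, solve_ik, sensors, viewer, finish_job gives the robot as it stands. Calls block until the motion is done:
- arm.movep(position, orientation): joint-space move of the TCP to a pose.
- arm.move_straight(position, rotation=None, v=0.15): straight line of the TCP; rotation=None keeps the orientation; v is the mean speed in m/s.
- arm.move_joints(angles): joint-space move.
- arm.command_gripper(opening): opening from 0.0 (shut) to 1.0 (fully open); the grip force is fixed at half the most; returns when the fingers have stopped.
- arm.dwell(seconds).
- solve_ik(position, orientation): joint angles nearest the present ones, or None.
- sensors.sense(): the state.
- viewer.grab_frame(name): name is "scene" or "top"; returns (picture, depth): 480x640x3 uint8, red, green, blue; 480x640 float32, m along the optical axis (not along the pixel's ray), 0 where there is no reading.
- viewer.camera_info(name): a dict with "camera_matrix" (3x3 intrinsics, pixels), "k1" (the pictures are not rectified: a ray, as slopes to the right and down, at radius r is drawn at 1 + k1 r^2 times it, then the intrinsics apply), "R" (3x3) and "t" (3): a world point X has camera coordinates R X + t. Camera axes: x right, y down, z forward; pixel columns grow to the right and rows downward; lengths in m; the calibration is good to about 2 mm. A picture is of the moment at which its call begins. camera_info takes no time and is no camera call.
A pose or a line that the arm cannot do raises arm.IKError and nothing moves.
- finish_job(): hands the job in; it is judged then, once.
Trained networks look in the newest picture that a camera, given by its name, has taken for a name from the list of things; names that differ only in an ending like _2 or _b are one class to them, and where a whole thing is asked for, a point or a joint stands for the part that bears it (a point fixed in the world has none). Each returns a list of dicts, best first, with "confidence" (0 to 1); they miss things now and then, are a little off and sometimes report something else, mostly with a low value. They report only what shows in the picture. A call takes as long as a camera call. They do not tell look-alikes from the thing itself.
- viewer.search_frame(camera, name): "location" ([column, row] in pixels, amid what is visible of it).
- viewer.mark_of(camera, name): "location" ([column, row] in pixels: a listed point, or the origin of a listed thing).
The state is a dict: "t": time; "qpos": joint angles; "qd": joint speeds; "effort": joint torques, N m; "position": TCP position; "tool_rot": TCP orientation; "force": force on the tool from outside, world axes, zero at the start; "ft_torque": the same for the moment, N m; "opening": opening from 0.0 (shut) to 1.0 (fully open); "gripper_force": force on a finger pad.
Only numpy, scipy, OpenCV 4.12 (cv2) and the standard library are available. Lean on these libraries where they do the work, as an engineer would, in place of code of your own. Each camera call takes 0.05 s, during which the arm holds its last target. There are 200 camera calls.

## Working session

There is one attempt and no reset: what is moved stays moved. The work goes in short steps, each a Python script; the robot and the scene stay as the last script left them, time stands still between calls to the robot, and variables do not carry over. Pictures are saved under pics/ and viewed, at most 14 in all, crops included, and the job is handed in when it is done.

```bash
mkdir -p pics; ls
python3 - <<'E'
from plant import arm,sensors,viewer
import cv2,numpy as np
print(arm.hold_point_z, sensors.sense())
for n in("top","scene"):
    p,d=viewer.grab_frame(n); cv2.imwrite(f"pics/{n}0.png",p[:,:,::-1]); np.save(f"{n}0.npy",d); print(viewer.camera_info(n))
    np.save(f"{n}0rgb.npy",p)
E
```

```text
pics
0.0188 {'t': 0.0, 'qpos': array([-1.25752666e+00,  4.94176931e-01,  1.34614798e+00, -3.04899398e-05,
        1.30252807e+00, -9.54947677e-02]), 'qd': array([-4.77973478e-05, -2.35897973e-03, -3.51206260e-04, -1.81874992e-03,
       -5.15139670e-04,  2.51031198e-03]), 'effort': array([-2.95123646e-03, -8.78818059e+01, -3.81849754e+01,  7.06200069e-02,
        5.32333343e-02, -8.80813400e-05]), 'position': array([ 0.24829462, -0.57312613,  0.21333646]), 'tool_rot': array([-6.24835811e-04,  9.79185541e-01,  2.02966202e-01, -8.30916420e-05]), 'force': array([0.34452662, 0.24857397, 0.16114575]), 'ft_torque': array([-0.06358203, -0.02254044,  0.03418892]), 'gripper_force': 0.0, 'opening': 1.0022472611391469}
{'camera_matrix': array([[610.08340868,   0.        , 315.5400974 ],
       [  0.        , 610.08340868, 239.64052138],
       [  0.        ,   0.        ,   1.        ]]), 'k1': -0.010609757127350431, 'R': array([[ 0.02207881, -0.99965253,  0.01439979],
       [-0.99241199, -0.02365697, -0.12065984],
       [ 0.12095857, -0.01162649, -0.99258947]]), 't': array([-0.03033994,  0.51293018,  1.3050094 ])}
{'camera_matrix': array([[466.23248467,   0.        , 320.110014  ],
       [  0.        , 466.23248467, 246.7822957 ],
       [  0.        ,   0.        ,   1.        ]]), 'k1': -0.0525359854169004, 'R': array([[-0.54156623,  0.84060993,  0.00899747],
       [ 0.45720453,  0.30350363, -0.83597223],
       [-0.70545732, -0.44862065, -0.54869799]]), 't': array([ 0.28756032, -0.20899577,  1.13520673])}
```

View pics/top0.png

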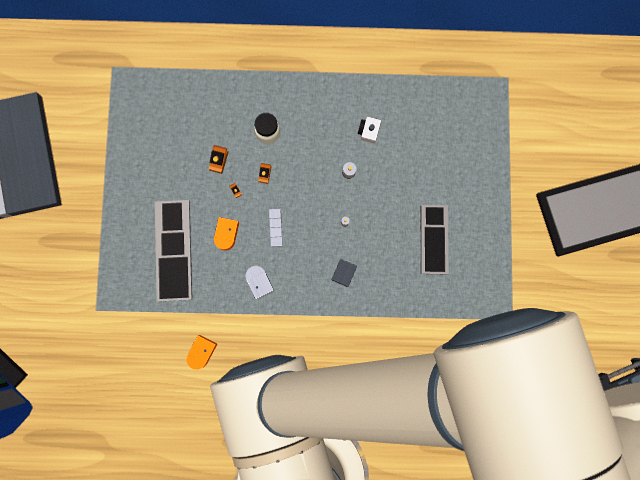

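View pics/scene0.png

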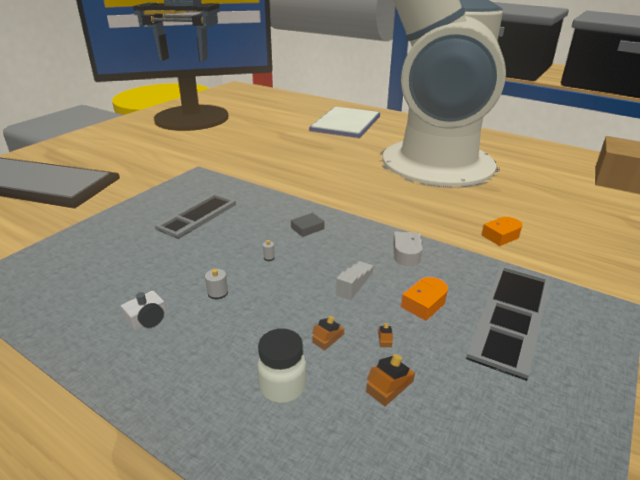

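The top view shows the three-pocket tray at (173,250) with its large pocket towards the bottom, and the two-pocket tray at (434,240) with its square pocket at the top. The pieces are:
- step block (275,228)
- round block (259,282), grey
- wide probe (349,170)
- slim probe (345,221)
- wedges: big (218,158), middle (264,173), small (236,190)

The slab is at (344,273), the jar at (266,125) and the encoder at (370,128). Next I'll measure them by depth.

```bash
cat > vis.py <<'E'
import numpy as np,cv2
from plant import viewer
def cloud(n,d):
    c=viewer.camera_info(n);K=c["camera_matrix"];v,u=np.mgrid[:480,:640].astype(float)
    uv=np.stack([u,v],-1).reshape(-1,1,2)
    s=cv2.undistortPoints(uv,K,np.array([c["k1"],0,0,0.])).reshape(480,640,2)
    P=np.dstack([s*d[...,None],d])
    return (P-c["t"])@c["R"]
E
cat > m.py <<'E'
from vis import *
d=np.load("top0.npy");rgb=np.load("top0rgb.npy");W=cloud("top",d)
mat=W[80:300,120:500,2];print("mat z",np.median(mat),mat.std())
# plane residual of mat
boxes=dict(tray3=(145,193,200,310),tray2=(410,460,195,285),step=(264,287,203,251),round=(240,280,258,304),wide=(336,362,157,184),slim=(336,354,211,231),wedge=(254,275,160,186),wedgeB=(203,232,142,176),coupon=(325,362,256,290),jar=(248,285,108,145),enc=(352,388,110,145))
z0=np.median(mat)
for k,(a,b,c,e) in boxes.items():
    w=W[c:e,a:b].reshape(-1,3);m=(w[:,2]>z0+(.005 if k[0]=='t' else .006))&(d[c:e,a:b].ravel()>0)
    p=w[m]; top=p[p[:,2]>np.percentile(p[:,2],50)-.004]
    r=cv2.minAreaRect(p[:,:2].astype(np.float32)*1000)
    print(k,m.sum(),"zmed/max",np.round(np.percentile(p[:,2],[5,50,98])*1000,1),"rect",np.round(r[0],1),np.round(r[1],1),round(r[2],1),"mean",np.round(p.mean(0)*1000,1))
crop=rgb[140:310,195:365,::-1]; 
cv2.imwrite("pics/c1.png",cv2.resize(crop,None,fx=3.5,fy=3.5,interpolation=cv2.INTER_CUBIC))
E
python3 m.py
```

```text
mat z 0.004362616929175985 0.08410580609758299
tray3 2071 zmed/max [ 9.6 12.8 19.4] rect [476.5 306.2] [243.6 103.2] 3.3 mean [491.7 297.9  13.1]
tray2 1042 zmed/max [ 9.6 12.4 19.1] rect [ 524.2 -284.6] [109.3 201.8] 89.8 mean [ 524.6 -282.8   12.8]
step 444 zmed/max [13.6 26.8 39.2] rect [537.1  72.9] [48.7 87.5] 89.9 mean [539.8  70.7  26.7]
round 626 zmed/max [14.1 29.  34.5] rect [422.5 103.6] [99.3 79.1] 1.5 mean [420.  104.   28.2]
wide 178 zmed/max [14.5 37.5 46.7] rect [671.3 -92.3] [47.7 31.2] 58.2 mean [671.  -88.9  35.5]
slim 71 zmed/max [10.6 30.2 40.3] rect [559.2 -79.1] [35.7 31.1] 67.4 mean [556.8 -81.5  27.5]
wedge 203 zmed/max [12.4 28.2 40.1] rect [664.9  95.3] [30.  54.7] 81.5 mean [661.7  98.9  26.6]
wedgeB 388 zmed/max [14.6 36.8 50.5] rect [694.  206.2] [64.4 61. ] 6.6 mean [689.9 203.   33.6]
coupon 427 zmed/max [16.2 21.6 26.8] rect [443.8 -82.1] [61.2 79.9] 13.9 mean [443.5 -82.   21.6]
jar 642 zmed/max [20.8 71.2 77.9] rect [757.7 100. ] [52.8 78.7] 3.1 mean [753.   94.5  60.7]
enc 433 zmed/max [18.4 29.8 45. ] rect [ 779.  -135.7] [75.  78.2] 86.5 mean [ 767.5 -133.    29.9]
```

View pics/c1.png

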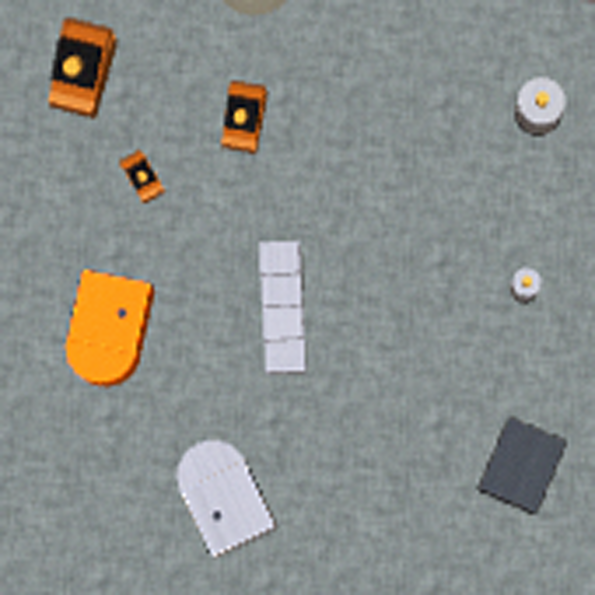

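The crop confirms the identities. The wedge is the middle one at (264,173), the round block's round end points up-left, and the step block's steps are visible. Depth is noisy, so I'll measure from colour masks projected to the known heights.

```bash
cat > m2.py <<'E'
from vis import *
d=np.load("top0.npy");rgb=np.load("top0rgb.npy").astype(int)
c=viewer.camera_info("top");C=-c["R"].T@c["t"]
D=(cloud("top",np.ones((480,640)))-C)
def plane(uv,z):
    r=cv2.remap(D.astype(np.float32),uv[:,None,0].astype(np.float32),uv[:,None,1].astype(np.float32),cv2.INTER_LINEAR)[:,0]
    return (C+r*((z-C[2])/r[:,2])[:,None])[:,:2]*1000
R,G,B=np.moveaxis(rgb,2,0)
light=(rgb.min(2)>170);orange=(R-B>60);dark=(rgb.max(2)<60)
def rep(k,mask,box,z):
    a,b,e,f=box;m=np.zeros((480,640),np.uint8);m[e:f,a:b]=mask[e:f,a:b]
    n,l,s,ce=cv2.connectedComponentsWithStats(m)
    i=1+s[1:,4].argmax();m=(l==i).astype(np.uint8)
    m8=cv2.resize(m,None,fx=1,fy=1)
    v,u=np.nonzero(m);corners=np.concatenate([np.c_[u+x,v+y] for x in(-.5,.5) for y in(-.5,.5)])
    q=plane(corners,z);r=cv2.minAreaRect(q.astype(np.float32))
    print(k,m.sum(),"rect",np.round(r[0],1),np.round(r[1],1),round(r[2],1),"mean",np.round(q.mean(0),1),"z",np.round(1000*np.median(cloud("top",d)[v,u,2]),1));return m
rep("step",light,(260,290,200,255),.026)
m=rep("round",light,(240,280,258,304),.028)
rep("wide",light,(336,362,157,184),.037);rep("slim",light,(336,354,211,231),.031)
rep("wedge",orange|dark,(254,275,160,186),.022)
for n,b in dict(large=(150,195,257,305),mid=(150,195,231,256),end=(150,195,200,230),long=(415,455,228,280),sq=(415,455,203,226)).items(): rep(n,dark,b,.010)
W=cloud("top",d)
for r in range(211,247,5): print(r,np.round(np.median(W[r:r+4,270:281,2])*1000,1),end=" ")
E
python3 m2.py
```

```text
step 399 rect [540.2  71.1] [83.8 26.9] 4.6 mean [540.   71.1] z 27.2
round 563 rect [421.4 105.8] [68.3 46.5] 27.9 mean [419.9 104.8] z 29.2
wide 118 rect [674.4 -89.1] [29.4 28.9] 1.5 mean [674.  -89.5] z 38.0
slim 37 rect [558.6 -83.5] [15.6 17.7] 1.4 mean [558.6 -82.7] z 31.0
wedge 193 rect [662.   99.2] [26.4 47.2] 84.5 mean [662.3  99.2] z 27.5
large 1110 rect [424.7 292.6] [89.9 63.8] 4.4 mean [424.5 292.6] z 8.3
mid 466 rect [499.9 298.2] [49.4 48.8] 2.8 mean [499.7 298.1] z 8.2
end 492 rect [561.2 302.3] [61.3 42.3] 3.0 mean [560.4 302.4] z 8.5
long 869 rect [ 500.6 -284.4] [99.3 44.9] 0.0 mean [ 500.7 -284.4] z 7.7
sq 286 rect [ 575.9 -283.4] [39.4 38.3] 0.0 mean [ 576.  -283.5] z 8.2
211 36.8 216 33.5 221 30.1 226 26.9 231 23.9 236 19.7 241 17.8 246 5.1
```

The sizes agree with those given, and so do the step heights, which rise towards +x. Fingers are wider than the pockets, so I'll grip with the tips 9 mm above each underside to clear the rims. First piece: the slim probe.

```bash
cat > act.py <<'E'
import numpy as np
from plant import arm,sensors
H=.12; G=.009
def q(a): # tool down, tool y at world angle a (deg)
    h=np.radians(a+90)/2; return [0,np.cos(h),np.sin(h),0]
def pick_place(n,src,yaw,dst,dyaw,w,sh=0):
    t0=sensors.sense()["t"]
    off=lambda p,y:np.array([p[0]+sh*np.cos(np.radians(y)),p[1]+sh*np.sin(np.radians(y))])/1000
    s,d=off(src,yaw),off(dst,dyaw); qs,qd=q(yaw-90),q(dyaw-90)
    P=lambda p,z:[p[0],p[1],z]
    arm.movep(P(s,H),qs)
    arm.command_gripper((w+24)/91)
    arm.move_straight(P(s,.003+G),v=.12)
    arm.command_gripper(0); S=sensors.sense()
    print(n,"grip mm",round(S["opening"]*91,1),"F",round(S["gripper_force"],1),"z",S["position"][2].round(4))
    if abs(S["opening"]*91-w)>6: raise SystemExit("bad grip")
    arm.move_straight(P(s,H),v=.15)
    arm.move_straight(P(d,H),qd,v=.25)
    arm.move_straight(P(d,.03),v=.15)
    arm.move_straight(P(d,.0165+.0003),v=.04)
    S=sensors.sense();print(" hold",round(S["opening"]*91,1),"Fz",S["force"][2].round(1),"z",S["position"][2].round(4))
    arm.command_gripper((w+14)/91)
    arm.move_straight(P(d,H),v=.2)
    print(" t",t0,sensors.sense()["t"])
E
python3 - <<'E'
from act import *
pick_place("slim",(558.6,-83),0,(576,-283.5),0.5,18)
from plant import viewer
import cv2
p,_=viewer.grab_frame("scene");cv2.imwrite("pics/s1.png",p[:,:,::-1])
E
```

```text
slim grip mm 16.9 F 30.0 z 0.0123
 hold 17.1 Fz -0.6 z 0.0166
 t 0.1 8.8083
```

View pics/s1.png

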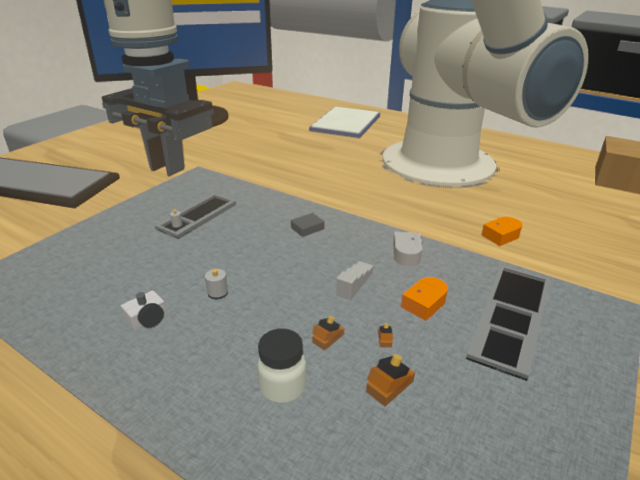

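The slim probe stands upright in the square pocket at (176,217), in 8.7 s. I'll do the rest, with a check after each grip.

Run:
```python
from act import *
pick_place("step",(540.2,71.1),4.6,(500.7,-284.4),0.5,25,5)
pick_place("wide",(674.2,-89.3),0,(499.8,298.1),4.1,30)
pick_place("round",(421.4,105.5),27.9,(424.6,292.6),4.1,44,-4)
pick_place("wedge",(663,99.2),-5.5,(560.8,302.4),4.1,22)
arm.movep([.45,0,.25],q(-90))
arm.move_joints([-1.258,.494,1.345,0,1.302,-.096])
from plant import viewer
import cv2
for n in("top","scene"):
    p,d=viewer.grab_frame(n);np.save(n+"1.npy",d);np.save(n+"1rgb.npy",p)
    if n=="top":
        p=np.hstack([p[190:310,100:240],p[190:310,390:480]]);p=cv2.resize(p,None,fx=3.4,fy=3.4,interpolation=cv2.INTER_CUBIC)
    cv2.imwrite(f"pics/{n}1.png",p[:,:,::-1])
print(sensors.sense()["t"])
```

```text
step grip mm 24.4 F 30.0 z 0.0124
 hold 24.7 Fz -3.3 z 0.0166
 t 8.8583 17.0
wide grip mm 29.3 F 30.0 z 0.0123
 hold 29.4 Fz -0.6 z 0.0166
 t 17.0 25.0667
round grip mm 43.8 F 30.0 z 0.0123
 hold 43.6 Fz -3.9 z 0.0166
 t 25.0667 32.125
wedge grip mm 21.7 F 30.0 z 0.0124
 hold 21.7 Fz -0.5 z 0.0166
 t 32.125 39.5167
43.1083
```

View pics/top1.png

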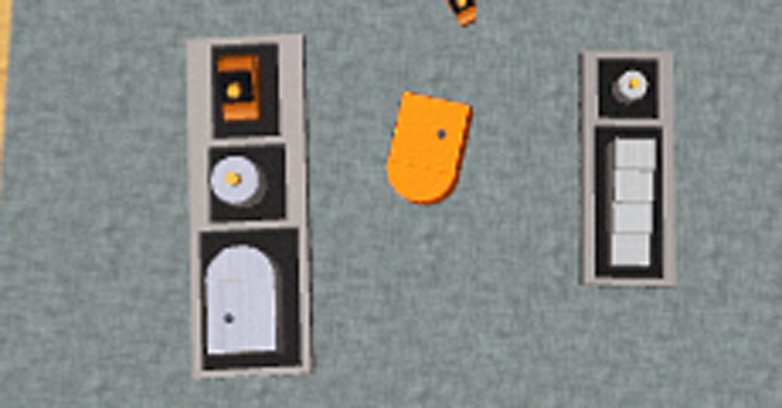

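View pics/scene1.png

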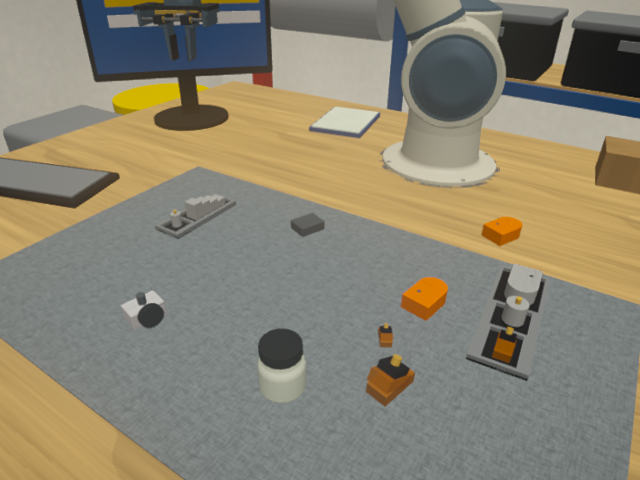

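All five pieces stand in their pockets and the bystanders haven't moved. The leftward shift of the tops in the three-pocket tray may be parallax, so I'll check it in numbers.

```bash
sed -e 's/top0/top1/g' -e '/^rep\|^m=rep\|^for\|^W=/d' m2.py > m3.py
cat >> m3.py <<'E'
rep("step ->501,-284",light,(415,455,228,280),.030);rep("slim ->576,-283",light,(415,455,203,227),.035)
rep("round ->425,293",light&(R-B<0),(160,184,259,297),.032);rep("wide ->500,298",light&(R-B<5),(160,184,232,256),.041);rep("wedge ->561,302",orange,(160,184,200,230),.026)
E
python3 m3.py
```

```text
step ->501,-284 393 rect [ 499.4 -282.4] [26.4 82.4] 89.8 mean [ 499.4 -282.6] z 31.2
slim ->576,-283 38 rect [ 575.1 -281.5] [17.8 17.8] 1.4 mean [ 575.5 -281.7] z 35.3
round ->425,293 559 rect [422.6 293.8] [67.2 43.3] 3.0 mean [421.4 293.9] z 33.5
wide ->500,298 121 rect [498.6 300. ] [30.7 30.3] 2.8 mean [498.9 299.6] z 42.6
wedge ->561,302 140 rect [560.  302.9] [46.4 27.1] 7.7 mean [559.6 301.5] z 24.5
```

All pieces are within about 3 mm of their pocket centres, at the right heights.

```bash
python3 -c "
from plant import finish_job
print(finish_job())"
```

```text
the job is handed in; nothing more can be done
None
```

I handed the job in at about 43 s of the 102 s: all five pieces measured upright in their named pockets within about 3 mm of centre, and the slab, jar and encoder look unmoved; no verdict came back.

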